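# Open the spare-roller case at the label printer

## Task

Open the wider of the two grey parts cases: flip its toggle latch up until its lever stands about upright, then lift the lid by its handle until it is nearly upright and let go, so that it stays open by itself with the lever still up. Leave the narrower case beside it alone.

Things in the scene. Friction and masses are not known exactly. Their poses are not given: they have to be found in the camera images.
- wide_case: Case to open, grey. 200 (x) by 240 (y) by 70 mm high. Origin: centre of underside; z up, x from front (latch, nearest the robot) to back (hinge). Offsets in all entries: this frame, mm. Front x -100 to -20: closed deck, top z 70, latch at y 0. Behind it the lid, top z 80. Lid's black bar handle: 10 dia, 90 long along y, axis at x 30, z 110 when shut, 25 clear of the lid, posts at y -45, +45.
- latch (a joint): Wide case's steel lever, rad. 0 closed: lies forward (-x) on an axle along y at x -72, z 84; 14 wide, 7 thick, end bent up to x -127, z 97; grip it across y at x -120, z 94. Grows as the end goes up and over to the lid; stop 1.55, upright. Stays put; about 2 N at the end, more at first. A linked bail lifts off the lid's front tongue, lid free above 1.1; both stand up to z 140 at x -85 to -40.
- lid (a joint): Lid of the wide case, rad: 120 (x) by 240 (y) by 10 mm, x -20 to 100. 0 = shut, grows as it opens, stop at 1.8. Hinge axis along y at x 100, z 70. Stiff hinge: about 8 N up at the handle lifts it, and it stays at any angle where it is left. It cannot be lifted while the latch is closed.
- small_case: Bystander to leave alone: grey case of the same make with the same latch and handle, but 200 (x) by 130 (y) by 70 mm; fixed to the table on the other side, left or right. Origin: centre of its underside, axes as for the wide case.

How it is judged:
By the outcome, as a careful person would: the job done as asked, in the order asked, and still so for the second after the job is handed in, with the robot touching nothing.
It also fails if it takes over 54 s, if anything falls off the work surface, if the arm or the gripper's body presses on something with over 40 N, if the wrist force passes 120 N, or if a joint passes its speed limit or range.

## Robot

A 6-joint arm with a two-finger parallel gripper is mounted at the origin on the work surface. World frame = base frame: x ahead of the robot, y to its left, z up, the work surface at z = 0. Lengths are in m, angles in rad, forces in N, time in s.
With the tool pointing down it reaches from about 0.35 to 0.775 m from the base axis. Payload 5.5 kg.
Tool frame: the origin (TCP) lies midway between the tips of the shut fingers; the grasp point (between the pads) lies 19 mm behind it; z points along the fingers, y is the line along which they close (so a half turn about z gives the same grasp; the last joint's range is limited). The gripper opens to 85 mm and grips with 20 to 120 N. Pads are 22 mm wide; open, the fingers measure 114 mm over their backs; the gripper's body (76 mm by 85 mm) begins 54 mm behind the grasp point. The pads swing forward as they close: fully open they stand 13 mm farther back than shut.
Start: joints at [-0.14, 0.313, 0.046, 1.304, 0, 1.431], TCP at [0.575, -0, 0.231] pointing down, gripper open.
Joint ranges: [-2.76, 2.76], [-0.86, 1.69], [-1.03, 1.26], [-2.2, 2.34], [-1.47, 1.5], [-3.14, 3.14]. Speed limits (rad/s): [2.57, 2.57, 3.14, 3.14, 3.14, 3.14].

## Interface

Orientations are given as [roll, pitch, yaw] about the fixed x, y, z axes, in that order (R = Rz(yaw) Ry(pitch) Rx(roll)).
In Python, from rig import readout, imaging, hand_in gives the robot as it stands.
- The arm moves only by the tool step_arm, never from a script. Its argument "increments" is a list that holds one entry, the list of rows, each a list of 5 numbers: the finger opening in mm, from 0 to 85.4, then the shift along the tool's x, y, z in units of 60 mm (1.0 is 60 mm), then the turn about the tool's z in units of 6 degrees (1.0 is 6 degrees). In form: [[[hand, tx, ty, tz, roll], ...]]. A call has 1 to 12 rows; each row shifts and turns the commanded pose from where the row before left it, along the tool's axes as they then stand; what a row does not reach is not made up. A row lasts 1/8 s, in which the tool goes at most 62.5 mm and 10.7 degrees, less where a joint would pass 70% of its speed; a pose out of reach is approached as far as the arm can. A call is refused whole if a number of a shift passes 1 or a number of a turn 1, either way. A call with a gripper value outside its range is refused whole. The fingers move at their own pace and stop on an object; the grip force is fixed at half the most. Time passes only in rows, so rows that do not move let the fingers close. It gives the time, the measured TCP pose, the force, the opening and the grip force at its end, in the units of the state.
- readout.read_state(): the state, without advancing time (a new reading comes with each control period).
- imaging.camera(name): name is "scene" or "side" or "wrist"; returns a dict with "pixels" (420x560x3 uint8, blue, green, red), "fx", "fy", "cx", "cy" (pixels), "k1" (the pictures are not rectified: a ray, as slopes to the right and down, at radius r is drawn at 1 + k1 r^2 times it, then the intrinsics apply), "rvec" (rotation vector, rad) and "tvec" (3), from world to camera coordinates, as OpenCV has them. Camera axes: x right, y down, z forward; pixel columns grow to the right and rows downward; lengths in m; the calibration is good to about 2 mm. A picture is of the moment at which its call begins. There is no depth.
- hand_in(): hands the job in; it is judged then, once.
The state is a dict: "time_s": time; "joints": joint angles; "qvel": joint speeds; "effort": joint torques, N m; "tcp_pos": TCP position; "tool_rot": TCP orientation; "ft_force": force on the tool from outside, world axes, zero at the start; "wrist_torque": the same for the moment, N m; "gripper_width": finger opening in m; "finger_force": force on a finger pad.
Only numpy, scipy, OpenCV 4.12 (cv2) and the standard library are available. Lean on these libraries where they do the work, as an engineer would, in place of code of your own. Each camera call takes 0.05 s, during which the arm holds its last target. There are 200 camera calls.

## Working session

There is one attempt and no reset: what is moved stays moved. The work goes in short steps, Python scripts to look and compute and a tool call to move; the robot and the scene stay as the last step left them, time stands still between calls to the robot, and variables do not carry over. Pictures are saved under pics/ and viewed, at most 10 in all, crops included, and the job is handed in when it is done.

Besides the shell and the picture viewer there is one more tool, called after "Call:" by a JSON object that holds its "method" and its "body". step_arm: Moves the arm, as the interface text tells. Its arguments: {"type":"object","properties":{"increments":{"type":"array"}},"required":["increments"]}

```bash
mkdir -p pics
cat > h.py <<'E'
import numpy as np, cv2
from rig import readout, imaging
def snap(n,f=None):
    c=imaging.camera(n)
    if f: cv2.imwrite('pics/'+f,c['pixels'])
    return c
def ray(c,u,v):
    x,y=(u-c['cx'])/c['fx'],(v-c['cy'])/c['fy']; k=c['k1']
    a,b=x,y
    for _ in range(30):
        s=1+k*(a*a+b*b); a,b=x/s,y/s
    R=cv2.Rodrigues(np.array(c['rvec'],float))[0]; t=np.array(c['tvec'],float).ravel()
    return -R.T@t, R.T@np.array([a,b,1.])
def onz(c,u,v,z):
    o,d=ray(c,u,v); return o+d*(z-o[2])/d[2]
def proj(c,P):
    R=cv2.Rodrigues(np.array(c['rvec'],float))[0]; t=np.array(c['tvec'],float).ravel()
    p=R@np.array(P,float)+t; a,b=p[0]/p[2],p[1]/p[2]; s=1+c['k1']*(a*a+b*b)
    return np.array([c['fx']*a*s+c['cx'],c['fy']*b*s+c['cy']])
E
python3 - <<'E'
from h import *
A=snap('scene');B=snap('side')
cv2.imwrite('pics/a.png',A['pixels']);cv2.imwrite('pics/b.png',B['pixels'])
for c in(A,B): print(ray(c,280,210),c['k1'],c['fx'])
print(readout.read_state())
E
```

```text
(array([ 1.0746356 , -0.23725413,  0.49312257]), array([-0.73457737,  0.28851784, -0.61415201])) -0.08506325648358369 392.9066097372642
(array([ 0.41642777, -0.5763319 ,  0.70416023]), array([ 0.18162845,  0.64115453, -0.74607508])) -0.04298714472837227 460.05844784632217
{'time_s': 0.1, 'joints': array([-1.39573734e-01,  3.13933953e-01,  4.51109478e-02,  1.30359126e+00,
        1.02024197e-05,  1.43120477e+00]), 'qvel': array([-0.0003689 , -0.00069893,  0.00292329,  0.00218823, -0.00046186,
        0.00083007]), 'effort': array([ 3.58776997e-03, -4.81727242e+01,  2.99244744e+01,  1.27543980e-02,
       -1.12281841e-04,  1.60051752e-05]), 'tcp_pos': array([5.74558175e-01, 7.06377956e-05, 2.30500619e-01]), 'tool_rot': array([-3.13999187e+00, -2.35220613e-04,  1.57081395e+00]), 'ft_force': array([0.843353  , 0.94276351, 0.13258386]), 'wrist_torque': array([ 0.00726275, -0.03174285,  0.07014496]), 'finger_force': 0.0, 'gripper_width': 0.08516129428489388}
```

View pics/a.png

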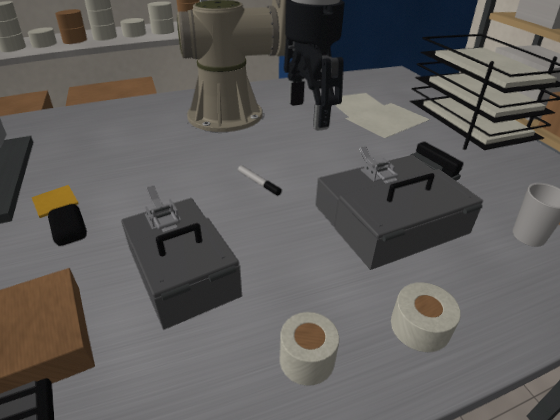

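View pics/b.png

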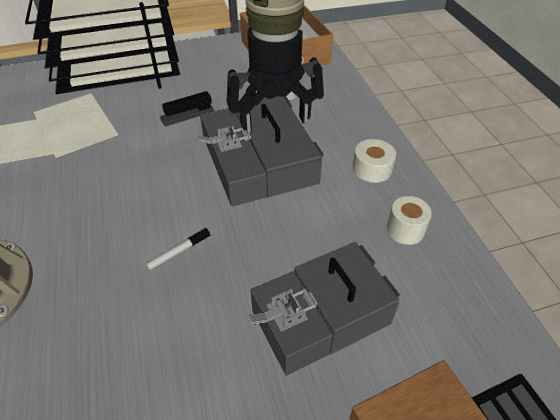

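Scene: the wide case is on the right (about 317–478, 155–255), with its handle near (410,185) and lever near (368,157). Side: the wide case is at the top (200–322, 100–203), with a dark object beyond it. I'll zoom in to get exact corners.

Run:
```python
import cv2,numpy as np
a=cv2.imread('pics/a.png')[140:265,310:490];b=cv2.imread('pics/b.png')[85:210,180:340]
g=lambda i:np.clip(255*(cv2.resize(i,None,fx=4,fy=4,interpolation=cv2.INTER_CUBIC)/255.)**.6,0,255).astype('uint8')
cv2.imwrite('pics/a2.png',g(a));cv2.imwrite('pics/b2.png',g(b))
```

```text
(no output)
```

View pics/a2.png

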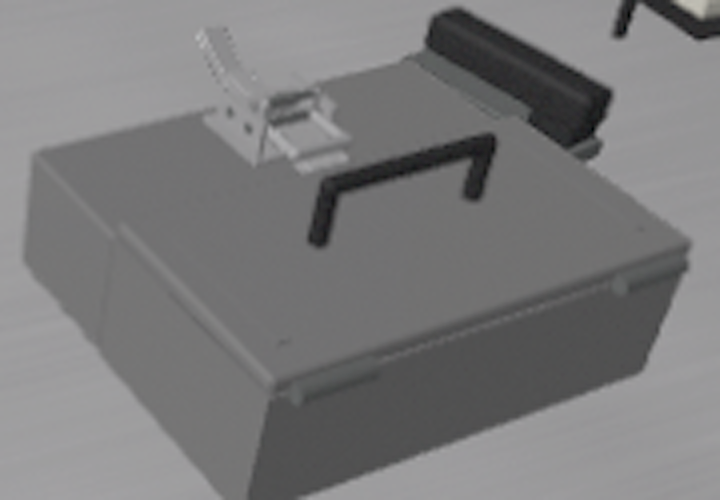

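View pics/b2.png

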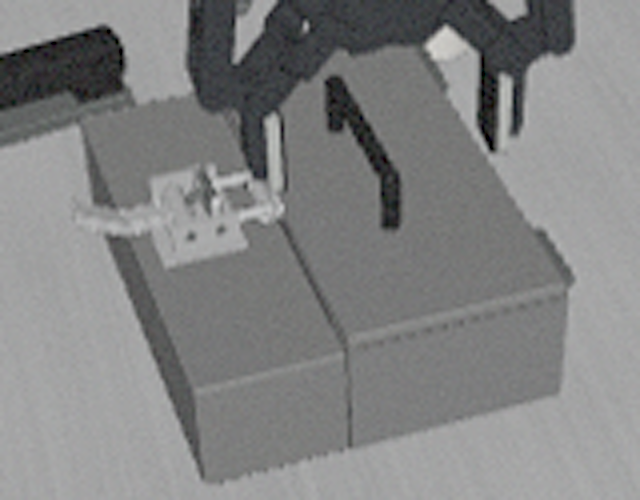

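The crops show the lid corners, bar ends and lever tip clearly. The object by the case's front-left corner is a stapler.

Run:
```python
from h import *
A=snap('scene');B=snap('side')
S={'hR':(392,186.2,.11),'hL':(431.5,176.7,.11),'bR':(378,236,.08),'bL':(482.5,200.7,.08),'lfR':(340.5,197,.08),'dfR':(318.7,178,.07),'tip':(362.5,148,.097)}
D={'hL':(263.7,105.7,.11),'hR':(277.5,130,.11),'dfR':(230,182,.07),'lfR':(266.7,170.5,.08),'bR':(322,157,.08),'tip':(199.5,138,.097),'dfL':(200.5,115.5,.07)}
for n,c,d in(('A',A,S),('B',B,D)):
    for k,(u,v,z) in d.items(): print(n,k,onz(c,u,v,z).round(4))
for k in set(S)&set(D):
    o,d=ray(A,*S[k][:2]);p,e=ray(B,*D[k][:2])
    s=np.linalg.lstsq(np.c_[d,-e],p-o,rcond=None)[0]
    print(k,((o+d*s[0]+p+e*s[1])/2).round(4),np.linalg.norm(o+d*s[0]-p-e*s[1]).round(4))
```

```text
A hR [0.6174 0.1518 0.11  ]
A hL [0.6148 0.2397 0.11  ]
A bR [0.6953 0.0809 0.08  ]
A bL [0.6769 0.3181 0.08  ]
A lfR [0.5807 0.0731 0.08  ]
A dfR [0.4977 0.0695 0.07  ]
A tip [0.4602 0.1858 0.097 ]
B hL [0.6115 0.2372 0.11  ]
B hR [0.6173 0.1476 0.11  ]
B dfR [0.4975 0.0665 0.07  ]
B lfR [0.5722 0.0677 0.08  ]
B bR [0.6904 0.0749 0.08  ]
B tip [0.4603 0.1829 0.097 ]
B dfL [0.4775 0.2954 0.07  ]
tip [0.4604 0.1852 0.0963] 0.0018
bR [0.6926 0.082  0.0756] 0.0036
hR [0.6178 0.1507 0.1092] 0.0027
lfR [0.5739 0.0765 0.0732] 0.0026
dfR [0.4975 0.0689 0.0691] 0.0021
hL [0.6125 0.2418 0.1075] 0.0014
```

Call:
{"method": "step_arm", "body": {"increments": [[[60,0,0,0,-1],[60,0,0,0,-1],[60,0,0,0,-1],[60,0,0,0,-1],[60,0,0,0,-1],[60,0,0,0,-1],[60,0,0,0,-1],[60,0,0,0,-1],[40,0,0,0,-1],[40,0,0,0,-1],[40,0,0,0,-1],[40,0,0,0,-1]]]}}

```text
time_s: 1.7
tcp_pos: [0.5749, 0.0, 0.231]
tool_rot: [-3.142, -0.0, 2.831]
ft_force: [0.2, 0.3, -0.3]
gripper_width: 0.0399
finger_force: 0.0
```

Call:
{"method": "step_arm", "body": {"increments": [[[40,0,0,0,-1],[40,0,0,0,-1],[40,0,0,0,-1],[40,0,0,0,-0.65],[40,0.262,0.537,0,0],[40,0.262,0.537,0,0],[40,0.262,0.537,0,0],[40,0.262,0.537,0,0],[40,0.262,0.537,0,0],[40,0.262,0.537,0,0],[40,0,0,0,0],[40,0,0,0,0]]]}}

```text
time_s: 3.2
tcp_pos: [0.468, 0.1863, 0.2313]
tool_rot: [-3.141, 0.0, -3.073]
ft_force: [0.3, 0.7, -0.9]
gripper_width: 0.04
finger_force: 0.0
```

```bash
cat >> h.py <<'E'
O=np.array([.587,.1945]);Y=.068
def case(p):
    d=np.array(p)[:2]-O; return np.array([d[0]*np.cos(Y)+d[1]*np.sin(Y),-d[0]*np.sin(Y)+d[1]*np.cos(Y),p[2]])
def world(x,y,z): return np.array([O[0]+x*np.cos(Y)-y*np.sin(Y),O[1]+x*np.sin(Y)+y*np.cos(Y),z])
def st():
    s=readout.read_state(); print(s['time_s'],'case mm',(case(s['tcp_pos'])*1000).round(1),s['tool_rot'].round(3),'F',s['ft_force'].round(1),'w',round(s['gripper_width']*1000,1),'ff',round(s['finger_force'],1),'q',s['joints'].round(2)); return s
E
python3 - <<'E'
from h import *
st(); A=snap('scene');B=snap('side','b3.png');W=snap('wrist')
cv2.imwrite('pics/m.png',np.hstack([cv2.resize(W['pixels'],(400,300)),cv2.resize(B['pixels'],(400,300))]))
for P in [(-120,0,94),(-72,0,84),(30,45,110)]: print(proj(W,world(*np.array(P)/1000))*400/560)
print(onz(A,455,180,.02),onz(A,417,150,.04))
E
```

```text
3.2 case mm [-1.193e+02 -1.000e-01  2.313e+02] [-3.141  0.    -3.073] F [ 0.3  0.7 -0.9] w 40.0 ff 0.0 q [ 0.22  0.17 -0.13  1.26 -0.    0.15]
[198.90637128 139.79841842]
[198.91708485 173.91395923]
[233.52828516 254.2046611 ]
[0.53548187 0.39543682 0.02      ] [0.42142718 0.36895037 0.04      ]
```

View pics/m.png

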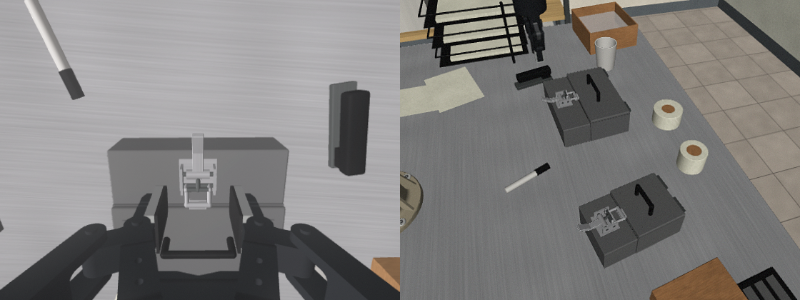

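Wrist view: the lever lies along column 199 (tip at row 134), as predicted, and the tool is aligned with it. The stapler is well clear at (350,130), so I'll descend and grip.

Call:
{"method": "step_arm", "body": {"increments": [[[40,0,0,0.32,0],[40,0,0,0.32,0],[40,0,0,0.32,0],[40,0,0,0.32,0],[40,0,0,0.32,0],[40,0,0,0.32,0],[40,0,0,0.32,0],[40,0,0,0.32,0],[40,0,0,0,0],[5,0,0,0,0],[5,0,0,0,0],[5,0,0,0,0]]]}}

```text
time_s: 4.85
tcp_pos: [0.4686, 0.1851, 0.0787]
tool_rot: [-3.139, 0.002, -3.074]
ft_force: [0.3, -5.4, 1.3]
gripper_width: 0.0125
finger_force: 58.5
```

Call:
{"method": "step_arm", "body": {"increments": [[[5,0,0,0,0],[5,0,0,0,0]]]}}

```text
time_s: 5.1
tcp_pos: [0.4687, 0.1851, 0.0788]
tool_rot: [-3.139, 0.002, -3.074]
ft_force: [-0.9, -5.5, 1.3]
gripper_width: 0.0125
finger_force: 58.5
```

Run:
```python
from h import *
st()
# arc increments (units) about axle for point (-48,10)
a=np.arctan2(10,48); t=np.linspace(0,1.05,13)+a; r=np.hypot(48,10)
print(np.c_[r*np.diff(np.cos(t)),-r*np.diff(np.sin(t))].round(2)/60)
```

```text
5.1 case mm [-118.7   -1.3   78.8] [-3.139e+00  2.000e-03 -3.074e+00] F [-0.9 -5.5  1.3] w 12.5 ff 58.5 q [ 0.22  0.28 -0.4   0.89 -0.    0.15]
[[-0.01766667 -0.06933333]
 [-0.02366667 -0.0675    ]
 [-0.0295     -0.06516667]
 [-0.035      -0.06233333]
 [-0.04033333 -0.059     ]
 [-0.04533333 -0.05533333]
 [-0.05       -0.05116667]
 [-0.05416667 -0.0465    ]
 [-0.05816667 -0.04166667]
 [-0.0615     -0.03633333]
 [-0.0645     -0.03083333]
 [-0.067      -0.02516667]]
```

Call:
{"method": "step_arm", "body": {"increments": [[[5,-0.018,0,-0.069,0],[5,-0.024,0,-0.068,0],[5,-0.03,0,-0.065,0],[5,-0.035,0,-0.062,0],[5,-0.04,0,-0.059,0],[5,-0.045,0,-0.055,0]]]}}

```text
time_s: 5.85
tcp_pos: [0.4779, 0.1857, 0.0983]
tool_rot: [-3.139, -0.004, -3.074]
ft_force: [4.7, -3.8, -18.4]
gripper_width: 0.0121
finger_force: 58.6
```

Call:
{"method": "step_arm", "body": {"increments": [[[5,-0.05,0,-0.051,0],[5,-0.054,0,-0.047,0],[5,-0.058,0,-0.042,0],[5,-0.062,0,-0.036,0],[5,-0.065,0,-0.031,0],[5,-0.067,0,-0.025,0],[5,0,0,0,0]]]}}

```text
time_s: 6.72
tcp_pos: [0.4972, 0.187, 0.1128]
tool_rot: [-3.139, -0.008, -3.074]
ft_force: [-3.6, -5.8, -11.6]
gripper_width: 0.0117
finger_force: 58.6
```

Run:
```python
from h import *
st(); A=snap('scene');B=snap('side')
def crop(c,P,h=60):
    u,v=proj(c,world(*P)).astype(int); u=max(u,h);v=max(v,h); return cv2.resize(c['pixels'][v-h:v+h,u-h:u+h],(400,400))
m=np.hstack([crop(A,(-.08,0,.1)),crop(B,(-.08,0,.1))])
cv2.imwrite('pics/m2.png',(255*(m/255.)**.6).astype('uint8'))
```

```text
6.725 case mm [-90.1  -1.3 112.8] [-3.139 -0.008 -3.074] F [ -3.6  -5.8 -11.6] w 11.7 ff 58.6 q [ 0.21  0.3  -0.27  1.01 -0.    0.14]
```

View pics/m2.png

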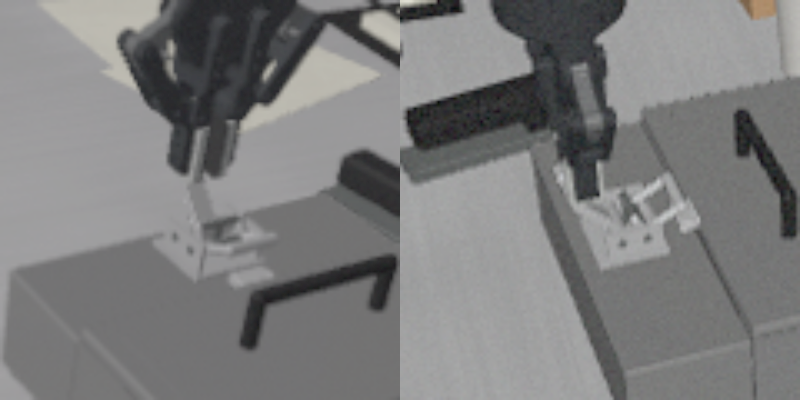

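Scene and side views: the lever is about 50° up in the fingers, with the bail partly lifted off the tongue. I'll let go, back off, close the fingers and push the lever from the front up to its stop.

Call:
{"method": "step_arm", "body": {"increments": [[[40,0,0,0,0],[40,0,0,0,0],[40,0,0,0,0],[40,0,0,-0.3,0],[40,0,0,-0.5,0],[40,0.3,0,0,0],[0,0.3,0,0,0],[0,0.3,0,0,0],[0,0,0,0,0],[0,0,0,0.4,0],[0,0,0,0.4,0],[0,0,0,0,0]]]}}

```text
time_s: 8.32
tcp_pos: [0.4464, 0.1849, 0.1132]
tool_rot: [-3.141, -0.002, -3.074]
ft_force: [-0.5, 0.2, 0.2]
gripper_width: -0.0001
finger_force: 0.0
```

Run:
```python
from h import *
st()
```

```text
8.325 case mm [-1.410e+02 -1.000e-01  1.132e+02] [-3.141e+00 -2.000e-03 -3.074e+00] F [-0.5  0.2  0.2] w -0.1 ff 0.0 q [ 0.23  0.21 -0.39  0.97  0.    0.16]
```

Call:
{"method": "step_arm", "body": {"increments": [[[0,-0.1,0,0,0],[0,-0.1,0,0,0],[0,-0.1,0,0,0],[0,-0.1,0,0,0],[0,-0.1,0,0,0],[0,-0.1,0,0,0],[0,-0.1,0,0,0],[0,-0.05,0,0,0],[0,0,0,0,0]]]}}

```text
time_s: 9.45
tcp_pos: [0.4923, 0.1881, 0.1144]
tool_rot: [3.142, 0.001, -3.074]
ft_force: [-1.4, -0.3, 2.4]
gripper_width: -0.0003
finger_force: 1.1
```

Call:
{"method": "step_arm", "body": {"increments": [[[0,-0.05,0,0,0],[0,-0.05,0,0,0],[0,0,0,0,0]]]}}

```text
time_s: 9.82
tcp_pos: [0.4985, 0.1886, 0.1148]
tool_rot: [3.141, 0.002, -3.074]
ft_force: [-1.6, -0.1, 3.0]
gripper_width: -0.0004
finger_force: 1.4
```

Call:
{"method": "step_arm", "body": {"increments": [[[0,-0.04,0,0,0],[0,-0.04,0,0,0],[0,0,0,0,0]]]}}

```text
time_s: 10.2
tcp_pos: [0.5008, 0.1887, 0.1147]
tool_rot: [3.142, -0.003, -3.073]
ft_force: [-8.0, -1.0, 10.3]
gripper_width: -0.0002
finger_force: 6.1
```

Contact force rose at case x ≈ -86, which is where the upright stop should be. I'll retreat, rise and turn for the handle, then check.

Call:
{"method": "step_arm", "body": {"increments": [[[0,0.3,0,0,0],[0,0.4,0,0,0],[0,0,0,-0.8,0],[0,0,0,-0.8,0],[0,0,0,0,1],[0,0,0,0,1],[0,0,0,0,1],[0,0,0,0,1],[0,0,0,0,1],[0,0,0,0,1],[0,0,0,0,1],[0,0,0,0,1]]]}}

```text
time_s: 11.7
tcp_pos: [0.4612, 0.1859, 0.21]
tool_rot: [3.141, 0.001, 2.368]
ft_force: [-0.2, 0.9, -0.4]
gripper_width: -0.0001
finger_force: 0.0
```

Call:
{"method": "step_arm", "body": {"increments": [[[20,0,0,0,1],[40,0,0,0,1],[40,0,0,0,1],[40,0,0,0,1],[40,0,0,0,1],[40,0,0,0,1],[40,0,0,0,1],[40,0,0,0,0]]]}}

```text
time_s: 12.7
tcp_pos: [0.461, 0.1859, 0.2101]
tool_rot: [3.141, 0.0, 1.64]
ft_force: [-0.7, -0.6, 0.9]
gripper_width: 0.0395
finger_force: 0.0
```

Run:
```python
from h import *
st(); A=snap('scene');B=snap('side')
def crop(c,P,h=60):
    u,v=proj(c,world(*P)).astype(int); u=max(u,h);v=max(v,h); return cv2.resize(c['pixels'][v-h:v+h,u-h:u+h],(400,400))
m=np.hstack([crop(A,(-.04,0,.1)),crop(B,(-.04,0,.1))])
cv2.imwrite('pics/m3.png',(255*(m/255.)**.6).astype('uint8'))
```

```text
12.7 case mm [-126.3    0.   210.1] [3.141 0.    1.64 ] F [-0.7 -0.6  0.9] w 39.5 ff 0.0 q [ 0.22  0.17 -0.19  1.21 -0.    1.72]
```

View pics/m3.png

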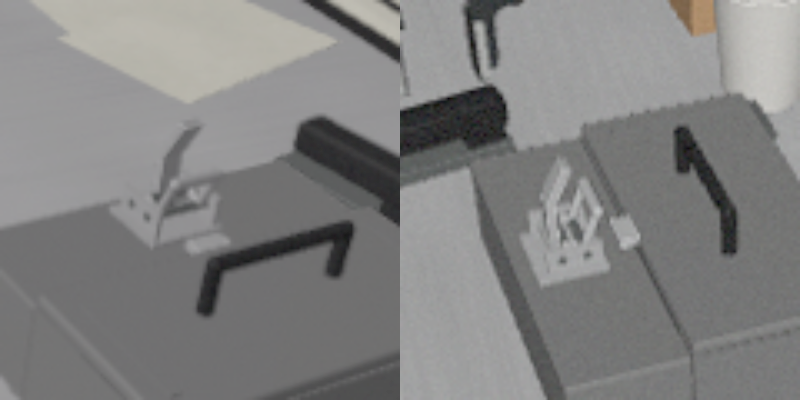

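Lever now stands upright and the bail is off the tongue (side view, lever at about (560,195)). Next is the handle.

Call:
{"method": "step_arm", "body": {"increments": [[[40,0,0.52,0,0],[40,0,0.52,0,0],[40,0,0.52,0,0],[40,0,0.52,0,0],[40,0,0.51,0,0],[40,0,0,0,0],[40,0,0,0.37,0],[40,0,0,0.37,0],[40,0,0,0.37,0],[40,0,0,0.37,0],[40,0,0,0.37,0],[40,0,0,0,0]]]}}

```text
time_s: 14.3
tcp_pos: [0.6132, 0.1962, 0.0975]
tool_rot: [-3.137, 0.001, 1.64]
ft_force: [-0.3, -0.1, 0.1]
gripper_width: 0.0402
finger_force: 0.0
```

Call:
{"method": "step_arm", "body": {"increments": [[[2,0,0,0,0],[2,0,0,0,0],[2,0,0,0,0],[2,0,0,0,0],[2,0,0,0,0]]]}}

```text
time_s: 14.92
tcp_pos: [0.6157, 0.1967, 0.1009]
tool_rot: [3.14, -0.0, 1.639]
ft_force: [-3.1, 0.2, 6.0]
gripper_width: 0.0072
finger_force: 58.8
```

Run:
```python
from h import *
st()
a=np.arctan2(40,70); t=np.linspace(0,1.45,25)+a; r=np.hypot(70,40)
print((np.c_[-r*np.diff(np.cos(t)),-r*np.diff(np.sin(t))]/60).round(3).tolist())
```

```text
14.925 case mm [ 28.8   0.2 100.9] [ 3.14  -0.     1.639] F [-3.1  0.2  6. ] w 7.2 ff 58.8 q [0.19 0.51 0.02 1.08 0.   1.69]
[[0.042, -0.069], [0.046, -0.067], [0.05, -0.064], [0.054, -0.06], [0.058, -0.057], [0.061, -0.053], [0.064, -0.05], [0.067, -0.046], [0.07, -0.042], [0.072, -0.037], [0.074, -0.033], [0.076, -0.028], [0.078, -0.024], [0.079, -0.019], [0.08, -0.014], [0.081, -0.009], [0.081, -0.004], [0.081, 0.0], [0.081, 0.005], [0.081, 0.01], [0.08, 0.015], [0.079, 0.02], [0.077, 0.025], [0.076, 0.029]]
```

Call:
{"method": "step_arm", "body": {"increments": [[[2,0,0.042,-0.069,0],[2,0,0.046,-0.067,0],[2,0,0.05,-0.064,0],[2,0,0.054,-0.06,0],[2,0,0.058,-0.057,0],[2,0,0.061,-0.053,0]]]}}

```text
time_s: 15.68
tcp_pos: [0.6297, 0.1976, 0.12]
tool_rot: [-3.132, 0.0, 1.64]
ft_force: [-13.6, 0.0, -0.7]
gripper_width: 0.0072
finger_force: 58.5
```

Call:
{"method": "step_arm", "body": {"increments": [[[2,0,0.064,-0.05,0],[2,0,0.067,-0.046,0],[2,0,0.07,-0.042,0],[2,0,0.072,-0.037,0],[2,0,0.074,-0.033,0],[2,0,0.076,-0.028,0]]]}}

```text
time_s: 16.42
tcp_pos: [0.6553, 0.1995, 0.1382]
tool_rot: [-3.135, 0.0, 1.64]
ft_force: [-17.2, -1.8, 16.7]
gripper_width: 0.0074
finger_force: 58.9
```

Run:
```python
from h import *
st(); A=snap('scene');B=snap('side')
m=np.hstack([cv2.resize(A['pixels'][60:270,280:490],(400,400)),cv2.resize(B['pixels'][0:210,140:350],(400,400))])
cv2.imwrite('pics/m4.png',(255*(m/255.)**.6).astype('uint8'))
```

```text
16.425 case mm [ 68.5   0.4 138.2] [-3.135  0.     1.64 ] F [-17.2  -1.8  16.7] w 7.4 ff 58.9 q [0.18 0.57 0.21 1.22 0.   1.68]
```

View pics/m4.png

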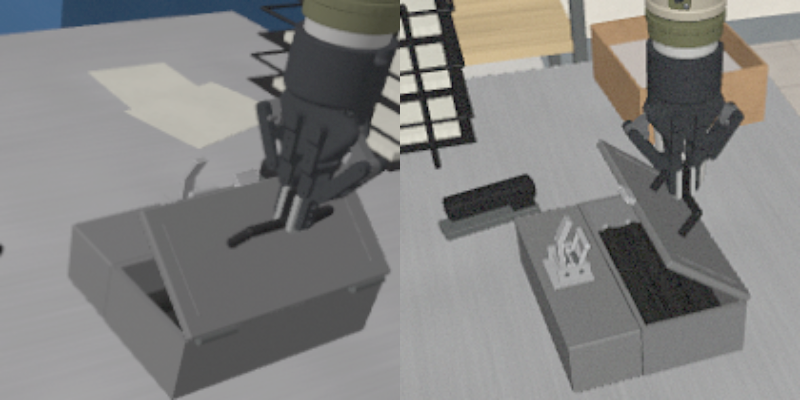

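Scene and side views: the lid is about 40° open, the lever is still up, and the handle is held firmly. The gripper knuckle (630,130 in the right half) is closing on the lid's edge (605,145), so I'll go only a bit further with the grip.

Call:
{"method": "step_arm", "body": {"increments": [[[2,0,0.078,-0.024,0],[2,0,0.079,-0.022,0],[2,0,0,0,0]]]}}

```text
time_s: 16.9
tcp_pos: [0.668, 0.2004, 0.1431]
tool_rot: [3.14, -0.0, 1.639]
ft_force: [-12.9, -0.9, 17.3]
gripper_width: 0.0076
finger_force: 59.5
```

Call:
{"method": "step_arm", "body": {"increments": [[[2,0,0.08,-0.018,0],[2,0,0.08,-0.012,0],[2,0,0,0,0]]]}}

```text
time_s: 17.27
tcp_pos: [0.6789, 0.2012, 0.1441]
tool_rot: [3.138, -0.001, 1.639]
ft_force: [-8.9, -0.5, 12.0]
gripper_width: 0.0071
finger_force: 62.0
```

Call:
{"method": "step_arm", "body": {"increments": [[[2,0,0.08,-0.005,0],[2,0,0.08,0,0],[2,0,0,0,0]]]}}

```text
time_s: 17.65
tcp_pos: [0.689, 0.2019, 0.1448]
tool_rot: [3.137, -0.001, 1.639]
ft_force: [-6.1, 0.5, 11.9]
gripper_width: 0.0071
finger_force: 61.3
```

Run:
```python
from h import *
st(); A=snap('scene');B=snap('side')
m=np.hstack([cv2.resize(A['pixels'][60:270,280:490],(400,400)),cv2.resize(B['pixels'][0:210,140:350],(400,400))])
cv2.imwrite('pics/m5.png',(255*(m/255.)**.6).astype('uint8'))
```

```text
17.65 case mm [102.2   0.5 144.8] [ 3.137e+00 -1.000e-03  1.639e+00] F [-6.1  0.5 11.9] w 7.1 ff 61.3 q [0.17 0.63 0.33 1.27 0.   1.68]
```

View pics/m5.png

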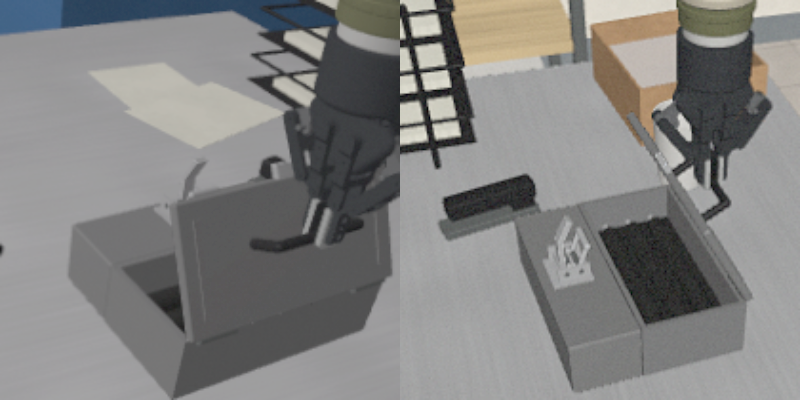

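Scene and side views: the lid is about 62° open, and the knuckle clears the lid edge by some 40 mm. I can keep going with the grip.

Call:
{"method": "step_arm", "body": {"increments": [[[2,0,0.08,0.01,0],[2,0,0.08,0.012,0],[2,0,0.08,0.015,0],[2,0,0,0,0]]]}}

```text
time_s: 18.25
tcp_pos: [0.7039, 0.203, 0.142]
tool_rot: [3.137, -0.001, 1.639]
ft_force: [-4.3, 0.8, 9.4]
gripper_width: 0.0074
finger_force: 62.0
```

Call:
{"method": "step_arm", "body": {"increments": [[[2,0,0.08,0.02,0],[2,0,0.08,0.022,0],[2,0,0.06,0.02,0],[2,0,0,0,0]]]}}

```text
time_s: 18.75
tcp_pos: [0.7108, 0.2034, 0.1407]
tool_rot: [-3.136, -0.0, 1.64]
ft_force: [-20.4, -2.0, 29.0]
gripper_width: 0.0064
finger_force: 68.5
```

Run:
```python
from h import *
st()
```

```text
18.75 case mm [124.1   0.5 140.7] [-3.136 -0.     1.64 ] F [-20.4  -2.   29. ] w 6.4 ff 68.5 q [0.17 0.68 0.42 1.31 0.   1.67]
```

Contact is building at a lid angle of about 1.37. I'll release with a small opening and check.

Call:
{"method": "step_arm", "body": {"increments": [[[8,0,-0.02,-0.03,0],[14,0,0,0,0],[14,0,0,0,0],[14,0,0,0,0]]]}}

```text
time_s: 19.25
tcp_pos: [0.7123, 0.2036, 0.141]
tool_rot: [-3.141, -0.001, 1.639]
ft_force: [-12.1, -0.9, 17.6]
gripper_width: 0.014
finger_force: 15.2
```

Run:
```python
from h import *
st()
```

```text
19.25 case mm [125.6   0.5 141. ] [-3.141e+00 -1.000e-03  1.639e+00] F [-12.1  -0.9  17.6] w 14.0 ff 15.2 q [0.17 0.68 0.42 1.31 0.   1.67]
```

Call:
{"method": "step_arm", "body": {"increments": [[[14,0,0,-0.06,0],[16,0,-0.03,-0.06,0],[16,0,0,0,0]]]}}

```text
time_s: 19.62
tcp_pos: [0.7128, 0.2031, 0.1443]
tool_rot: [3.141, 0.0, 1.639]
ft_force: [-3.8, 0.3, 0.0]
gripper_width: 0.0161
finger_force: 2.1
```

Call:
{"method": "step_arm", "body": {"increments": [[[16,0,0,-0.06,0],[16,0,0,-0.06,0],[16,0,0,0,0]]]}}

```text
time_s: 20.0
tcp_pos: [0.7143, 0.2031, 0.1523]
tool_rot: [3.137, -0.0, 1.639]
ft_force: [-0.1, -0.1, -0.6]
gripper_width: 0.0161
finger_force: 0.0
```

Call:
{"method": "step_arm", "body": {"increments": [[[16,0,0,-0.15,0],[16,0,0,-0.25,0],[16,0,0,-0.5,0],[16,0,0,-0.7,0],[16,0,0,-0.6,0],[16,0,-0.7,0,0],[16,0,-0.8,0,0],[16,0,-0.8,0,0],[16,0,-0.8,0,0],[16,0,0,0,0]]]}}

```text
time_s: 21.25
tcp_pos: [0.5234, 0.1904, 0.2847]
tool_rot: [3.142, -0.0, 1.64]
ft_force: [0.7, -0.6, 0.5]
gripper_width: 0.0158
finger_force: 0.0
```

Run:
```python
from h import *
st(); A=snap('scene');B=snap('side')
m=np.hstack([cv2.resize(A['pixels'][60:270,280:490],(400,400)),cv2.resize(B['pixels'][0:210,140:350],(400,400))])
cv2.imwrite('pics/m6.png',(255*(m/255.)**.6).astype('uint8'))
```

```text
21.25 case mm [-63.7   0.3 284.7] [ 3.142 -0.     1.64 ] F [ 0.7 -0.6  0.5] w 15.8 ff 0.0 q [0.2  0.27 0.12 1.42 0.   1.71]
```

View pics/m6.png

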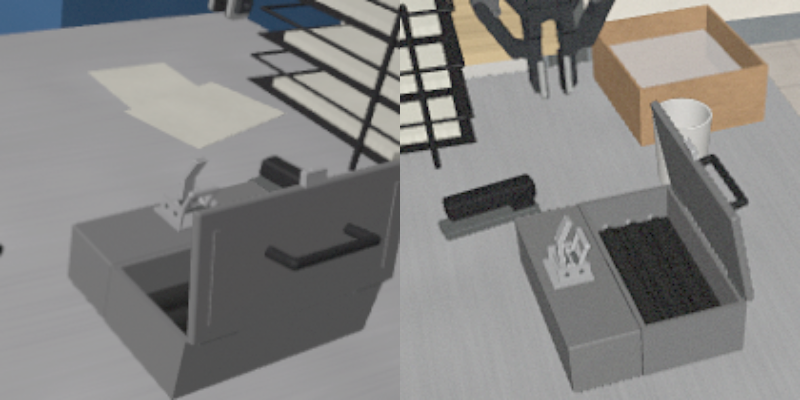

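Gripper is clear, the lid stands open steeply and the lever is still upright. I'll check the lid angle from its free corner: scene crop (193,215), side crop (733,208).

Run:
```python
from h import *
A=snap('scene');B=snap('side')
o,d=ray(A,280+193*.525,60+215*.525);p,e=ray(B,140+333*.525,208*.525)
s=np.linalg.lstsq(np.c_[d,-e],p-o,rcond=None)[0]
P=case((o+d*s[0]+p+e*s[1])/2);print(P.round(4),np.linalg.norm(o+d*s[0]-p-e*s[1]))
print(np.arctan2(P[2]-.07,.1-P[0]))
for th in (1.2,1.3,1.4,1.5):
    c,n=np.cos(th),np.sin(th)
    for z in (0,.01):
        w=world(.1-.12*c+z*n,-.12,.07+.12*n+z*c)
        print(th,z,(proj(A,w)-[280,60])/.525,(proj(B,w)-[140,0])/.525+[400,0])
# handle bar centre of crop: scene ends (293,262),(372,237)
for th in (1.2,1.3,1.4,1.5):
    c,n=np.cos(th),np.sin(th); print(th,[((proj(A,world(.1-.07*c+.04*n,y,.07+.07*n+.04*c))-[280,60])/.525).round() for y in(-.045,.045)])
# lever tip by angle
for th in (1.2,1.4,1.55):
    c,n=np.cos(th),np.sin(th); w=world(-.072-.055*c+.013*n,0,.084+.055*n+.013*c); print('lever',th,(proj(A,w)-[280,60])/.525,(proj(B,w)-[140,0])/.525+[400,0])
```

```text
[ 0.0781 -0.1179  0.1901] 0.010185280669347542
1.390255230003743
1.2 0 [176.94603529 205.63082392] [714.39173178 225.74197613]
1.2 0.01 [184.58245041 207.51295704] [723.36502126 220.75546824]
1.3 0 [186.16511539 208.63677622] [725.32218518 220.18908072]
1.3 0.01 [194.10150741 211.84586646] [734.54242783 215.93421639]
1.4 0 [195.69286194 213.23221401] [736.48569862 215.54331417]
1.4 0.01 [203.84081159 217.79566882] [745.82995482 212.07330069]
1.5 0 [205.41918345 219.43957045] [747.73390933 211.8624089 ]
1.5 0.01 [213.67758012 225.36291588] [757.07842752 209.21703708]
1.2 [array([286., 255.]), array([365., 231.])]
1.3 [array([292., 261.]), array([372., 237.])]
1.4 [array([298., 269.]), array([378., 244.])]
1.5 [array([303., 277.]), array([383., 252.])]
lever 1.2 [189.32065427 151.43112136] [551.20150551 219.71366801]
lever 1.4 [196.03595978 155.95214614] [561.47075128 217.16845603]
lever 1.55 [200.86609558 160.69288086] [569.19678674 216.41881405]
```

Lid is at about 1.32 rad and the lever at the stop. I'll nudge the lid closer to upright from inside with closed fingers.

Call:
{"method": "step_arm", "body": {"increments": [[[0,0,0.7,0,0],[0,0,0.7,0,0],[0,0,0,0,0],[0,0,0,0.5,0],[0,0,0,0.6,0],[0,0,0,0.6,0],[0,0,0,0.5,0],[0,0,0,0,0],[0,0,0.2,0,0],[0,0,0.2,0,0],[0,0,0.1,0,0],[0,0,0,0,0]]]}}

```text
time_s: 22.95
tcp_pos: [0.6427, 0.1984, 0.1525]
tool_rot: [3.138, -0.0, 1.639]
ft_force: [-0.3, -0.3, 1.3]
gripper_width: -0.0002
finger_force: 0.0
```

Call:
{"method": "step_arm", "body": {"increments": [[[0,0,0.08,0,0],[0,0,0.08,0,0],[0,0,0,0,0]]]}}

```text
time_s: 23.32
tcp_pos: [0.6509, 0.199, 0.1511]
tool_rot: [3.141, -0.0, 1.639]
ft_force: [-0.2, -0.2, 1.9]
gripper_width: -0.0002
finger_force: 0.0
```

Call:
{"method": "step_arm", "body": {"increments": [[[0,0,0.08,0,0],[0,0,0,0,0]]]}}

```text
time_s: 23.58
tcp_pos: [0.6554, 0.1992, 0.1505]
tool_rot: [3.142, 0.0, 1.639]
ft_force: [0.1, 0.4, 0.9]
gripper_width: -0.0
finger_force: 0.0
```

Run:
```python
from h import *
st()
```

```text
23.575 case mm [6.850e+01 1.000e-01 1.505e+02] [3.142 0.    1.639] F [0.1 0.4 0.9] w -0.0 ff 0.0 q [ 0.18  0.56  0.23  1.24 -0.    1.68]
```

Call:
{"method": "step_arm", "body": {"increments": [[[0,0,0.08,0,0],[0,0,0,0,0]]]}}

```text
time_s: 23.82
tcp_pos: [0.6601, 0.1995, 0.1503]
tool_rot: [-3.141, 0.0, 1.639]
ft_force: [-1.5, 0.0, 0.4]
gripper_width: 0.0001
finger_force: 0.0
```

Call:
{"method": "step_arm", "body": {"increments": [[[0,0,0.08,0,0],[0,0,0,0,0]]]}}

```text
time_s: 24.08
tcp_pos: [0.6651, 0.1998, 0.1506]
tool_rot: [3.141, 0.0, 1.639]
ft_force: [-0.5, 0.2, -0.2]
gripper_width: -0.0
finger_force: 0.0
```

Call:
{"method": "step_arm", "body": {"increments": [[[0,0,0.08,0,0],[0,0,0,0,0]]]}}

```text
time_s: 24.32
tcp_pos: [0.67, 0.2002, 0.1508]
tool_rot: [3.141, -0.0, 1.639]
ft_force: [-1.4, -0.2, 0.1]
gripper_width: -0.0001
finger_force: 0.0
```

```bash
cat > lid.py <<'E'
from h import *
A=snap('scene');st()
g=A['pixels'].max(2)
# bar pixel row at the column of the bar's middle, per angle
best=[]
for th in np.arange(1.1,1.75,.02):
    c,n=np.cos(th),np.sin(th)
    v=[]
    for y in np.linspace(-.04,.04,33):
        u,w=proj(A,world(.1-.07*c+.04*n,y,.07+.07*n+.04*c)); v.append(int(g[int(round(w)),int(round(u))]))
    best.append((np.mean(v).round(1),th.round(2)))
print(sorted(best)[:6])
E
python3 lid.py
```

```text
24.375 case mm [ 83.2   0.  150.8] [ 3.141 -0.     1.639] F [-0.8 -0.4 -0.2] w 0.2 ff 0.0 q [ 0.18  0.59  0.28  1.26 -0.    1.68]
[(np.float64(9.7), np.float64(1.7)), (np.float64(11.3), np.float64(1.68)), (np.float64(13.5), np.float64(1.66)), (np.float64(15.3), np.float64(1.64)), (np.float64(17.3), np.float64(1.62)), (np.float64(21.7), np.float64(1.72))]
```

Run:
```python
from h import *
A=snap('scene')
g=A['pixels'].max(2); m=(g<32).astype('uint8'); m[:, :400]=m[:, :400]
n,l,s,c=cv2.connectedComponentsWithStats(m[150:230,390:500])
for i in range(1,n):
    if s[i,4]>25: print(s[i],c[i].round(1))
for th in(1.3,1.4,1.5,1.6,1.7):
    q,k=np.cos(th),np.sin(th); print(th,[proj(A,world(.1-.07*q+.04*k,y,.07+.07*k+.04*q)).round()-[390,150] for y in(-.045,.045)])
for r in range(170,222,4): print(r,g[r,400:490:5])
```

```text
[ 27   0  67  20 624] [58.8  5.7]
[ 38  36  61  31 565] [70.2 53.9]
1.3 [array([43., 47.]), array([85., 35.])]
1.4 [array([46., 51.]), array([88., 38.])]
1.5 [array([49., 56.]), array([91., 42.])]
1.6 [array([52., 60.]), array([94., 47.])]
1.7 [array([54., 65.]), array([96., 51.])]
170 [ 69  68  68  69  69  68  68 112 110  42  67  65  61  45  38  38  39  38]
174 [69 68 69 68 68 67 63 69 66 57 44 38 39 37 39 38 37 38]
178 [69 69 67 63 68 66 59 47 37 37 39 38 39 37 38 39 38 38]
182 [64 67 66 61 47 39 38 38 38 38 39 37 39 38 39 39 37 38]
186 [87 50 40 39 39 38 39 39 38 37 38 38 38 38 38 29 37 38]
190 [54 38 38 39 37 39 39 39 38 38 39 39 38 38 21 29 37 38]
194 [40 41 41 38 38 39 39 37 39 38 39 38 38 38 38 17 25 37]
198 [38 55 38 38 38 39 37 39 38 38 38 38 37 38 38 38 16 16]
202 [38 38 38 38 38 38 22 16 38 38 38 38 39 36 18 15 11 15]
206 [39 38 39 38 39 38 36 29 20 39 38 30 16 15  9 22 39 45]
210 [ 54  38  39  39  38  38  39  25  32  22  16  13  11  31  38  39  93 110]
214 [ 39  40  38  39  38  37  38  37  17  12  14  36  39  38  38  38 112 112]
218 [ 38  39  39  39  38  38  39  39  38  39  39  39  39  39  38  40 113 112]
```

The lid is now at about 1.68 rad, just past vertical, so I'll retreat and re-measure.

Call:
{"method": "step_arm", "body": {"increments": [[[0,0,-0.3,0,0],[0,0,-0.5,0,0],[0,0,-0.3,0,0],[0,0,0,-0.6,0],[0,0,0,-0.8,0],[0,0,0,-0.8,0],[0,0,-0.8,0,0],[0,0,-0.8,0,0],[0,0,0,0,0],[0,0,0,0,0]]]}}

```text
time_s: 25.68
tcp_pos: [0.5085, 0.1893, 0.2835]
tool_rot: [3.139, -0.0, 1.639]
ft_force: [0.3, 0.1, 0.0]
gripper_width: -0.0
finger_force: 0.0
```

```bash
python3 lid.py
python3 - <<'E'
from h import *
# lever: bright steel pixels along predicted lever line
for n in('scene','side'):
    c=snap(n);g=c['pixels'].max(2).astype(int)
    for th in(1.0,1.2,1.4,1.5,1.55):
        q,k=np.cos(th),np.sin(th)
        print(n,th,[int(g[tuple(proj(c,world(-.072-x*q,0,.084+x*k)).round().astype(int)[::-1])]) for x in(.02,.03,.04,.045)])
E
```

```text
25.725 case mm [-7.830e+01  1.000e-01  2.832e+02] [ 3.14  -0.     1.639] F [0.5 0.2 0.3] w 0.0 ff 0.0 q [ 0.21  0.24  0.07  1.4  -0.    1.71]
[(np.float64(9.2), np.float64(1.7)), (np.float64(10.5), np.float64(1.68)), (np.float64(12.8), np.float64(1.66)), (np.float64(14.6), np.float64(1.64)), (np.float64(16.7), np.float64(1.62)), (np.float64(20.8), np.float64(1.72))]
scene 1.0 [110, 112, 113, 112]
scene 1.2 [106, 111, 113, 113]
scene 1.4 [59, 89, 114, 113]
scene 1.5 [59, 56, 106, 111]
scene 1.55 [59, 56, 106, 110]
side 1.0 [137, 78, 70, 71]
side 1.2 [111, 68, 73, 71]
side 1.4 [138, 98, 69, 76]
side 1.5 [138, 115, 103, 73]
side 1.55 [155, 144, 103, 98]
```

```bash
python3 -c "
from rig import hand_in
print(hand_in())"
```

```text
the job is handed in; nothing more can be done
None
```

I opened the wide case and handed the job in at about 26 s: the lever is at its upright stop, the robot is clear, and the lid stays open at about 1.68 rad (6° past vertical). The handle lift took the lid only to about 1.32 rad, so I went in with closed fingers to push it on from inside, and it ended further over than I aimed.

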